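# Bring up the pump line from its bench push-buttons

### The job

Bring the pump line up from the push-button boxes on the bench: with the fingertips, gently press the blue button right down so that it stays down, then the yellow one likewise, then press the green button right down and keep it held: the program finishes while still holding the green button down. Leave the red stop button alone, and do not pick up, shift or tip the boxes or anything else on the bench.

Things in the scene. Friction and masses are not known exactly. Their poses are not given: they have to be found in the camera images.
- blue_box: Grey blue-button box with one round push-button, 72 x 72 x 30 mm (0.6 kg, loose, rubber foot). Origin: centre of its underside on the bench; z up. The button's cap is 40 mm wide, stands above the middle of the box and has a flat top 56 mm above the bench when up and 46 mm when right down; nothing else on the box is higher than 33 mm. Same box for all four colours, they stand in any order
- yellow_box: Grey yellow-button box with one round push-button, 72 x 72 x 30 mm (0.6 kg, loose, rubber foot). Origin: centre of its underside on the bench; z up. The button's cap is 40 mm wide, stands above the middle of the box and has a flat top 56 mm above the bench when up and 46 mm when right down; nothing else on the box is higher than 33 mm. Same box for all four colours, they stand in any order
- green_box: Grey green-button box with one round push-button, 72 x 72 x 30 mm (0.6 kg, loose, rubber foot). Origin: centre of its underside on the bench; z up. The button's cap is 40 mm wide, stands above the middle of the box and has a flat top 56 mm above the bench when up and 46 mm when right down; nothing else on the box is higher than 33 mm. Same box for all four colours, they stand in any order
- red_box: Grey red-button box with one round push-button, 72 x 72 x 30 mm (0.6 kg, loose, rubber foot). Origin: centre of its underside on the bench; z up. The button's cap is 40 mm wide, stands above the middle of the box and has a flat top 56 mm above the bench when up and 46 mm when right down; nothing else on the box is higher than 33 mm. Same box for all four colours, they stand in any order
- blue_top (a point): centre of the flat top of the blue button's cap (40 mm wide); it moves down with the button. The cap is cushioned: with the button at its stop it gives up to 6 mm more, against 5 N rising to 17 N, and comes back when let go
- yellow_top (a point): centre of the flat top of the yellow button's cap (40 mm wide); it moves down with the button. The cap is cushioned: with the button at its stop it gives up to 6 mm more, against 5 N rising to 17 N, and comes back when let go
- green_top (a point): centre of the flat top of the green button's cap (40 mm wide); it moves down with the button. The cap is cushioned: with the button at its stop it gives up to 6 mm more, against 5 N rising to 17 N, and comes back when let go
- red_top (a point): centre of the flat top of the red button's cap (40 mm wide); it moves down with the button. The cap is cushioned: with the button at its stop it gives up to 6 mm more, against 5 N rising to 17 N, and comes back when let go
- blue_key (a joint): how far the blue button is pushed down, m: 0 up, 0.010 right down (end stop). It resists with about 2.5 N all the way and stays where it is pushed; it counts as pressed beyond 0.006
- yellow_key (a joint): how far the yellow button is pushed down, m: 0 up, 0.010 right down (end stop). It resists with about 2.5 N all the way and stays where it is pushed; it counts as pressed beyond 0.006
- green_key (a joint): how far the green button is pushed down, m: 0 up, 0.010 right down (end stop). Spring button: 1.2 N to start, 4.2 N at the bottom, springs up when let go; it counts as pressed beyond 0.006
- red_key (a joint): how far the red stop button is pushed down, m: 0 up; must stay up. It would stay where it is pushed
- vial_5: Small clear vial with white cap and pale blue contents, 22 mm wide, 50 mm tall, among the boxes; loose bystander, not to be moved. Origin: centre of its underside
- dropper_bottle: White dropper bottle with red cap, 34 mm wide, 75 mm tall; loose bystander, not to be moved. Origin: centre of its underside
- petri_1: White closed petri dish, 61 mm wide, 16 mm high; loose bystander, not to be moved. Origin: centre of its underside
- fuse_pack: Small white and orange fuse carton, 24 x 36 x 11 mm; loose bystander, not to be moved. Origin: centre of its underside
- pen_1: Blue pen lying on the bench, 145 mm long, 9 mm high; loose bystander, not to be moved. Origin: centre of its underside
- mouse_left: Black computer mouse, 102 x 60 x 40 mm; loose bystander, not to be moved. Origin: centre of its underside
- reactor_corner (a point): foot of the near left upright edge of the big fixed grey instrument with a blue lower front at the right, an obstacle 380 mm high that extends from here to the right (-y) and away from the robot (+x); the gripper must pass this corner with room to spare
- pump_front (a point): foot of the middle of the front face of the fixed grey pump unit behind the boxes, an obstacle 330 mm high (a screen stands on it); its front runs 190 mm to either side (y) of here, and it extends away from the robot (+x)

How it is judged:
By the outcome, as a careful person would: the job done as asked, in the order asked, and still so for the second after the job is handed in, while the arm keeps its last pose, push and grip.
It also fails if it takes over 51 s, if anything falls off the work surface, if the arm or the gripper's body presses on something with over 40 N, if the wrist force passes 120 N, or if a joint passes its speed limit or range.

### The arm

A 6-joint arm with a two-finger parallel gripper is mounted at the origin on a cart in front of the work surface, level with it; the furniture and walls round the work are solid. World frame = base frame: x ahead of the robot, y to its left, z up, the work surface at z = 0. Lengths are in m, angles in rad, forces in N, time in s.
With the tool pointing down it reaches from about 0.375 to 0.975 m from the base axis. Payload 3.8 kg.
Tool frame: the origin (TCP) lies where the fingers leave the gripper's body, on its centre line; the fingertips stand 73 mm ahead of it and the grasp point (between the pads) lies 54 mm ahead of it; z points along the fingers, y is the line along which they close (so a half turn about z gives the same grasp; the last joint's range is limited). The gripper opens to 85 mm and grips with 20 to 120 N. Pads are 22 mm wide; open, the fingers measure 114 mm over their backs; the gripper's body (76 mm by 85 mm) begins 54 mm behind the grasp point. The pads swing forward as they close: fully open they stand 13 mm farther back than shut.
Start: joints at [-1.203, 0.264, 1.604, -0, 1.274, -0.037], TCP at [0.266, -0.62, 0.304] pointing down, gripper open.
Joint ranges: [-2.63, 2.63], [-0.94, 2.18], [0.31, 2.57], [-1.31, 4.45], [0, 2.66], [-2.55, 2.55]. Speed limits (rad/s): [2.57, 2.57, 3.14, 3.14, 3.14, 3.14].

### API

Orientations are given as a rotation vector (axis times angle).
In Python, from workcell import read_state, viewer, bot gives the robot as it stands.
- The arm moves only by the tool jog_arm, never from a script. Its argument "increments" is a list that holds one entry, the list of rows, each a list of 7 numbers: the shift along the tool's x, y, z in units of 30 mm (1.0 is 30 mm), then the turn, a rotation vector about the tool's x, y, z in units of 6 degrees (1.0 is 6 degrees), then the opening, from -1 (shut) to 1 (fully open). A call has exactly 5 rows; each row shifts and turns the commanded pose from where the row before left it, along the tool's axes as they then stand; what a row does not reach is not made up. A row lasts 1/12 s, in which the tool goes at most 41.7 mm and 7.16 degrees, less where a joint would pass 70% of its speed; a pose out of reach is approached as far as the arm can. A call is refused whole if a number of a shift passes 1 or a number of a turn 1, either way. A call with a gripper value outside its range is refused whole. The fingers move at their own pace and stop on an object; "force" is the grip in N (left out, the last holds). Time passes only in rows, so rows that do not move let the fingers close, or fill a call up. It gives the time, the measured TCP pose, the force, the opening and the grip force at its end, in the units of the state.
- read_state(): the state, without advancing time (a new reading comes with each control period).
- viewer.read_camera(name): name is "side" or "top"; returns (picture, depth): 420x560x3 uint8, blue, green, red; 420x560 float32, m along the optical axis (not along the pixel's ray), 0 where there is no reading.
- viewer.camera_params(name): a dict with "fx", "fy", "cx", "cy" (pixels), "k1" (the pictures are not rectified: a ray, as slopes to the right and down, at radius r is drawn at 1 + k1 r^2 times it, then the intrinsics apply), "R" (3x3) and "t" (3): a world point X has camera coordinates R X + t. Camera axes: x right, y down, z forward; pixel columns grow to the right and rows downward; lengths in m; the calibration is good to about 2 mm. A picture is of the moment at which its call begins. camera_params takes no time and is no camera call.
- bot.finish_job(): hands the job in; it is judged then, once.
The state is a dict: "time": time; "q": joint angles; "joint_vel": joint speeds; "joint_torque": joint torques, N m; "tool_pos": TCP position; "tcp_rot": TCP orientation; "wrist_force": force on the tool from outside, world axes, zero at the start; "torque": the same for the moment, N m; "width": opening from 0.0 (shut) to 1.0 (fully open); "grip_force": force on a finger pad.
Only numpy, scipy, OpenCV 4.12 (cv2) and the standard library are available. Lean on these libraries where they do the work, as an engineer would, in place of code of your own. Each camera call takes 0.05 s, during which the arm holds its last target. There are 200 camera calls.

## Working session

There is one attempt and no reset: what is moved stays moved. The work goes in short steps, Python scripts to look and compute and a tool call to move; the robot and the scene stay as the last step left them, time stands still between calls to the robot, and variables do not carry over. Pictures are saved under pics/ and viewed, at most 10 in all, crops included, and the job is handed in when it is done.

Besides the shell and the picture viewer there is one more tool, called by a JSON object that holds its "fn" and its "kwargs", one argument or row to a line. jog_arm: Moves the arm, as the interface text tells. Its arguments: {"type":"object","properties":{"increments":{"type":"array","items":{"type":"array","items":{"type":"array","items":{"type":"number"}}}},"force":{"type":"number"}},"required":["increments"]}

```bash
mkdir -p pics; python3 - <<'E'
from workcell import read_state, viewer, bot
import cv2, pickle
s=read_state();print({k:s[k] for k in("time","tool_pos","tcp_rot","width","wrist_force")})
D={}
for n in("top","side"):
    im,d=viewer.read_camera(n);p=viewer.camera_params(n);D[n]=(im,d,p)
    cv2.imwrite(f"pics/{n}0.png",im);print(n,p)
pickle.dump(D,open("d0.pkl","wb"))
E
```

```text
{'time': 0.0, 'tool_pos': array([ 0.26562755, -0.61990936,  0.3025575 ]), 'tcp_rot': array([-3.07528586e+00, -6.31086293e-01,  5.88735785e-04]), 'width': 1.0003845562083404, 'wrist_force': array([-0.87188236, -0.63874385,  0.16286435])}
top {'fx': 522.0275937079415, 'fy': 522.0275937079415, 'cx': 279.182359805146, 'cy': 200.84107351590092, 'k1': -0.07500003000936586, 'R': array([[ 0.00449448, -0.99998877,  0.00150386],
       [-0.99804857, -0.00457941, -0.06227429],
       [ 0.06228048, -0.00122104, -0.99805794]]), 't': array([0.08693057, 0.53857483, 1.32583942])}
side {'fx': 427.83518401228247, 'fy': 427.83518401228247, 'cx': 280.04437876301006, 'cy': 207.4718064408094, 'k1': -0.060920507854198856, 'R': array([[-0.97295125, -0.23097803,  0.0038747 ],
       [-0.15816828,  0.65384176, -0.73991469],
       [ 0.1683706 , -0.72051378, -0.67268955]]), 't': array([0.56280946, 0.08043199, 1.21885439])}
```

View pics/top0.png

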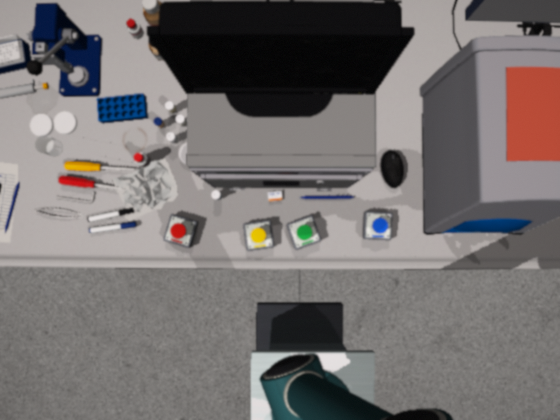

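View pics/side0.png

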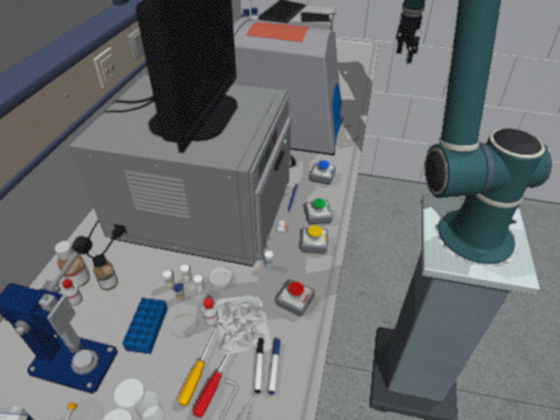

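The top view shows red at (179,231), yellow (259,235), green (304,232) and blue (379,226). The vial is at (216,195), the pen at (327,197), the mouse at (392,168) and the instrument's near-left edge at about (425,232). The side view confirms the same order.

```bash
cat > h.py <<'E'
import numpy as np, cv2
def ray(p,u,v,z):
    K=np.array([[p['fx'],0,p['cx']],[0,p['fy'],p['cy']],[0,0,1]])
    n=cv2.undistortPoints(np.array([[[u,v]]],float),K,np.array([p['k1'],0,0,0.]))[0,0]
    c=-p['R'].T@p['t']; d=p['R'].T@np.array([n[0],n[1],1])
    return c+d*(z-c[2])/d[2]
H={'red':(0,7),'yellow':(20,34),'green':(45,80),'blue':(100,125)}
def blobs(im,near):
    hsv=cv2.cvtColor(im,cv2.COLOR_BGR2HSV);o={}
    for k,(a,b) in H.items():
        m=cv2.inRange(hsv,(a,120,70),(b,255,255))
        n,_,st,ce=cv2.connectedComponentsWithStats(m)
        i=min(range(1,n),key=lambda i:np.hypot(*(ce[i]-near[k]))+(1000 if st[i,4]<40 else 0))
        o[k]=(ce[i],st[i])
    return o
E
python3 - <<'E'
import pickle,numpy as np
from h import *
from scipy.spatial.transform import Rotation as Ro
D=pickle.load(open("d0.pkl","rb"))
N={'top':dict(red=(179,231),yellow=(259,235),green=(304,232),blue=(379,226)),'side':dict(red=(296,288),yellow=(315,231),green=(319,203),blue=(323,165))}
for n in N:
    im,d,p=D[n]
    for k,(c,st) in blobs(im,N[n]).items(): print(n,k,c.round(1),st[2:],ray(p,*c,.054).round(4))
im,d,p=D['top']
for nm,u,v,z in(("corner",425,232,0),("vial",216,195,.05),("fuse",275,196,.01),("penL",302,197,0),("mouse",392,183,.02)):print(nm,ray(p,u,v,z).round(3))
print(Ro.from_rotvec([-3.07528586e+00, -6.31086293e-01,0]).as_matrix().round(3))
E
```

```text
top red [177.9 230.5] [ 15  15 182] [0.4604 0.3421 0.054 ]
top yellow [258.1 234.9] [ 15  15 189] [0.4507 0.1416 0.054 ]
top green [304.4 231.8] [ 15  15 161] [0.4587 0.0263 0.054 ]
top blue [379.9 225. ] [ 15  15 179] [ 0.4764 -0.1627  0.054 ]
side red [295.4 287.9] [ 16  14 163] [0.4601 0.3415 0.054 ]
side yellow [314.4 230.6] [ 15  12 139] [0.4495 0.1423 0.054 ]
side green [318.7 203. ] [12  9 91] [0.4569 0.0286 0.054 ]
side blue [322.9 164.4] [11  8 72] [ 0.4746 -0.1596  0.054 ]
corner [ 0.459 -0.292  0.   ]
vial [0.55  0.248 0.05 ]
fuse [0.551 0.1   0.01 ]
penL [0.55 0.03 0.  ]
mouse [ 0.585 -0.202  0.02 ]
[[ 0.919  0.394 -0.   ]
 [ 0.394 -0.919  0.002]
 [ 0.    -0.002 -1.   ]]
```

{"fn": "jog_arm", "kwargs": {
  "increments": [
    [[0.55,-1,0,0,0,0,-1],[0.55,-1,0,0,0,0,-1],[0.55,-1,0,0,0,0,-1],[0.55,-1,0,0,0,0,-1],[0.55,-1,0,0,0,0,-1]]
  ],
  "force": 20
}}

```text
time: 0.52
tool_pos: [0.2823, -0.4482, 0.303]
tcp_rot: [-3.076, -0.63, 0.0]
wrist_force: [0.5, 0.7, 0.3]
width: 0.304
grip_force: 0.0
```

{"fn": "jog_arm", "kwargs": {
  "increments": [
    [[0.55,-1,0,0,0,0,-1],[0.55,-1,0,0,0,0,-1],[0.55,-1,0,0,0,0,-1],[0.55,-1,0,0,0,0,-1],[0.55,-1,0,0,0,0,-1]]
  ]
}}

```text
time: 0.93
tool_pos: [0.2989, -0.2779, 0.3034]
tcp_rot: [-3.077, -0.63, 0.0]
wrist_force: [0.0, -0.2, 0.3]
width: -0.0
grip_force: 0.0
```

{"fn": "jog_arm", "kwargs": {
  "increments": [
    [[0.7,-0.13,0.3,0,0,0,-1],[0.7,-0.13,0.3,0,0,0,-1],[0.7,-0.13,0.3,0,0,0,-1],[0.7,-0.13,0.3,0,0,0,-1],[0.7,-0.13,0.3,0,0,0,-1]]
  ]
}}

```text
time: 1.35
tool_pos: [0.3887, -0.2194, 0.2583]
tcp_rot: [-3.077, -0.632, 0.0]
wrist_force: [-0.0, -0.7, 0.5]
width: -0.002
grip_force: 0.0
```

{"fn": "jog_arm", "kwargs": {
  "increments": [
    [[0.7,-0.13,0.6,0,0,0,-1],[0.7,-0.13,0.6,0,0,0,-1],[0.7,-0.13,0.6,0,0,0,-1],[0.7,-0.13,0.6,0,0,0,-1],[0.7,-0.13,0.6,0,0,0,-1]]
  ]
}}

```text
time: 1.77
tool_pos: [0.4775, -0.1603, 0.1677]
tcp_rot: [-3.077, -0.632, 0.001]
wrist_force: [0.3, -0.3, 0.6]
width: -0.001
grip_force: 0.0
```

{"fn": "jog_arm", "kwargs": {
  "increments": [
    [[0,0,0,0,0,0,-1],[0,0,0,0,0,0,-1],[0,0,0,0,0,0,-1],[0,0,0,0,0,0,-1],[0,0,0,0,0,0,-1]]
  ]
}}

```text
time: 2.18
tool_pos: [0.477, -0.1619, 0.17]
tcp_rot: [3.077, 0.63, 0.002]
wrist_force: [0.1, 0.6, 0.5]
width: 0.001
grip_force: 0.0
```

```bash
python3 - <<'E'
from workcell import viewer, read_state
import cv2,numpy as np
a,_=viewer.read_camera("side");b,_=viewer.read_camera("top")
f=lambda im,u,v:cv2.resize(im[v-50:v+50,u-50:u+50],(400,400),interpolation=2)
cv2.imwrite("pics/b1.png",np.hstack([f(a,323,155),f(b,379,226)]))
s=read_state();print(s['tool_pos'],s['wrist_force'])
E
```

```text
[ 0.47698456 -0.16183227  0.16988354] [-0.37015123 -0.51774151  0.00925015]
```

View pics/b1.png

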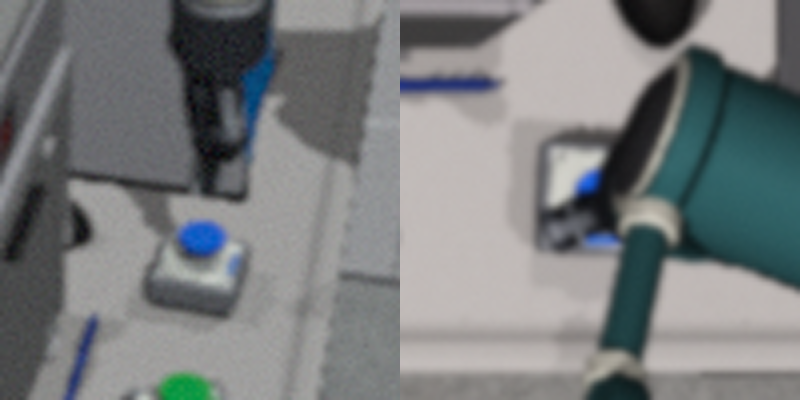

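The closed fingertips (crop left, about 207,190) stand above the blue cap (203,235), so I can lower.

{"fn": "jog_arm", "kwargs": {
  "increments": [
    [[0,0,0.24,0,0,0,-1],[0,0,0.24,0,0,0,-1],[0,0,0.24,0,0,0,-1],[0,0,0.24,0,0,0,-1],[0,0,0.24,0,0,0,-1]]
  ]
}}

```text
time: 2.7
tool_pos: [0.4766, -0.161, 0.1317]
tcp_rot: [-3.077, -0.631, 0.001]
wrist_force: [1.4, -0.0, 0.4]
width: 0.0
grip_force: 0.0
```

{"fn": "jog_arm", "kwargs": {
  "increments": [
    [[0,0,0.08,0,0,0,-1],[0,0,0.08,0,0,0,-1],[0,0,0.08,0,0,0,-1],[0,0,0.08,0,0,0,-1],[0,0,0,0,0,0,-1]]
  ]
}}

```text
time: 3.12
tool_pos: [0.4771, -0.1611, 0.123]
tcp_rot: [3.077, 0.632, 0.0]
wrist_force: [-0.3, -0.6, 0.1]
width: -0.001
grip_force: 0.0
```

{"fn": "jog_arm", "kwargs": {
  "increments": [
    [[0,0,0.05,0,0,0,-1],[0,0,0.05,0,0,0,-1],[0,0,0.05,0,0,0,-1],[0,0,0,0,0,0,-1],[0,0,0,0,0,0,-1]]
  ]
}}

```text
time: 3.53
tool_pos: [0.4773, -0.1613, 0.1188]
tcp_rot: [3.077, 0.631, 0.001]
wrist_force: [0.2, -0.2, 0.3]
width: -0.001
grip_force: 0.2
```

```bash
python3 - <<'E'
from workcell import viewer, read_state
import cv2,numpy as np
a,_=viewer.read_camera("side")
cv2.imwrite("pics/b2.png",cv2.resize(a[115:195,280:370],(720,640)[:2] if 0 else (630,560),interpolation=2))
s=read_state();print(s['tool_pos'],s['wrist_force'])
E
```

```text
[ 0.47717822 -0.16123664  0.11879702] [-0.26494457  0.44235031  0.49861719]
```

View pics/b2.png

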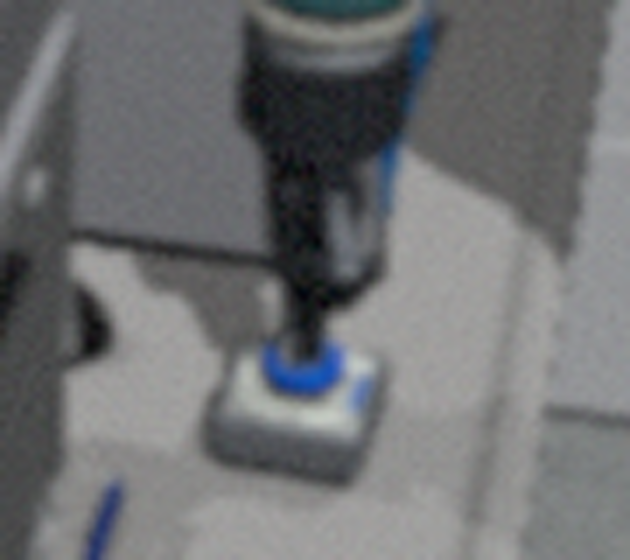

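The tip sits in the middle of the blue cap (about 305,360), which already looks lowered. I'll continue until the cushion pushes back.

{"fn": "jog_arm", "kwargs": {
  "increments": [
    [[0,0,0.05,0,0,0,-1],[0,0,0.05,0,0,0,-1],[0,0,0,0,0,0,-1],[0,0,0,0,0,0,-1],[0,0,0,0,0,0,-1]]
  ]
}}

```text
time: 4.0
tool_pos: [0.4773, -0.1613, 0.1168]
tcp_rot: [3.077, 0.632, 0.0]
wrist_force: [-1.2, 1.1, 8.0]
width: 0.001
grip_force: 4.2
```

8 N means the cushion is bearing on the end stop, so blue is right down. Lift off and cross to yellow.

{"fn": "jog_arm", "kwargs": {
  "increments": [
    [[0,0,-0.1,0,0,0,-1],[0,0,-0.4,0,0,0,-1],[0,0,-0.6,0,0,0,-1],[0,0,-0.6,0,0,0,-1],[0,0,-0.4,0,0,0,-1]]
  ]
}}

```text
time: 4.42
tool_pos: [0.4775, -0.1614, 0.1807]
tcp_rot: [3.077, 0.631, 0.002]
wrist_force: [-0.2, -1.3, -0.2]
width: -0.0
grip_force: 0.0
```

{"fn": "jog_arm", "kwargs": {
  "increments": [
    [[0.31,-0.96,0,0,0,0,-1],[0.31,-0.96,0,0,0,0,-1],[0.31,-0.96,0,0,0,0,-1],[0.31,-0.96,0,0,0,0,-1],[0.31,-0.96,0,0,0,0,-1]]
  ]
}}

```text
time: 4.83
tool_pos: [0.4627, -0.0094, 0.1792]
tcp_rot: [3.078, 0.63, 0.001]
wrist_force: [0.9, -0.8, 1.5]
width: -0.0
grip_force: 0.0
```

{"fn": "jog_arm", "kwargs": {
  "increments": [
    [[0.32,-0.96,0,0,0,0,-1],[0.32,-0.96,0,0,0,0,-1],[0.32,-0.96,0,0,0,0,-1],[0.32,-0.96,0,0,0,0,-1],[0.32,-0.96,0,0,0,0,-1]]
  ]
}}

```text
time: 5.25
tool_pos: [0.45, 0.1422, 0.1792]
tcp_rot: [3.077, 0.632, 0.001]
wrist_force: [0.2, -1.0, -0.1]
width: 0.003
grip_force: 0.0
```

{"fn": "jog_arm", "kwargs": {
  "increments": [
    [[0,0,0.3,0,0,0,-1],[0,0,0.3,0,0,0,-1],[0,0,0.3,0,0,0,-1],[0,0,0,0,0,0,-1],[0,0,0,0,0,0,-1]]
  ]
}}

```text
time: 5.67
tool_pos: [0.4496, 0.1395, 0.1505]
tcp_rot: [3.078, 0.629, -0.005]
wrist_force: [-0.7, 1.0, -0.0]
width: 0.001
grip_force: 0.0
```

```bash
python3 - <<'E'
from workcell import viewer, read_state
import cv2,numpy as np
a,_=viewer.read_camera("side")
cv2.imwrite("pics/y1.png",cv2.resize(a[140:260,260:380],(600,600),interpolation=2))
s=read_state();print(s['tool_pos'],s['wrist_force'])
E
```

```text
[0.45018452 0.13968365 0.15119463] [-0.47331545 -0.75513202  0.40367295]
```

View pics/y1.png

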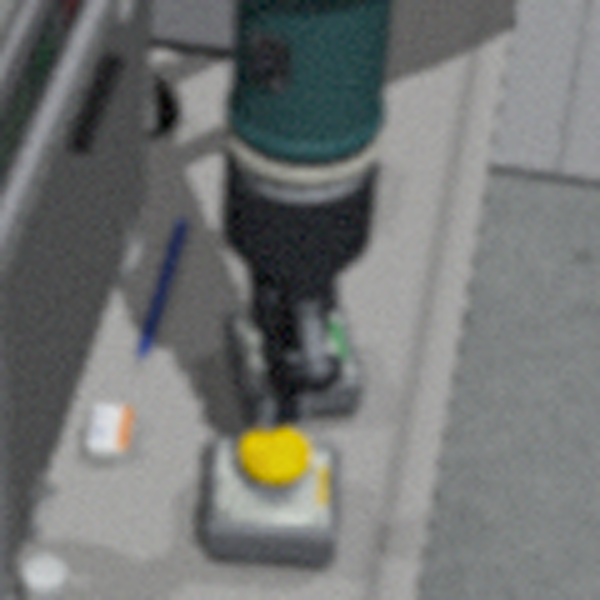

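The tip (about 280,410) is above the yellow cap (275,455). Lowering.

{"fn": "jog_arm", "kwargs": {
  "increments": [
    [[0,0,0.2,0,0,0,-1],[0,0,0.2,0,0,0,-1],[0,0,0.2,0,0,0,-1],[0,0,0,0,0,0,-1],[0,0,0,0,0,0,-1]]
  ]
}}

```text
time: 6.13
tool_pos: [0.4499, 0.1405, 0.1331]
tcp_rot: [3.077, 0.631, -0.002]
wrist_force: [-0.7, 0.0, -0.1]
width: 0.003
grip_force: 0.0
```

{"fn": "jog_arm", "kwargs": {
  "increments": [
    [[0,0,0.08,0,0,0,-1],[0,0,0.08,0,0,0,-1],[0,0,0.08,0,0,0,-1],[0,0,0.08,0,0,0,-1],[0,0,0.08,0,0,0,-1]]
  ]
}}

```text
time: 6.55
tool_pos: [0.4508, 0.1409, 0.1219]
tcp_rot: [-3.077, -0.632, -0.001]
wrist_force: [-0.3, 0.4, 2.6]
width: 0.004
grip_force: 1.2
```

{"fn": "jog_arm", "kwargs": {
  "increments": [
    [[0,0,0.05,0,0,0,-1],[0,0,0.05,0,0,0,-1],[0,0,0,0,0,0,-1],[0,0,0,0,0,0,-1],[0,0,0,0,0,0,-1]]
  ]
}}

```text
time: 6.97
tool_pos: [0.4503, 0.1408, 0.1186]
tcp_rot: [-3.077, -0.632, 0.0]
wrist_force: [0.4, 0.6, 0.5]
width: 0.001
grip_force: 0.3
```

{"fn": "jog_arm", "kwargs": {
  "increments": [
    [[0,0,0.05,0,0,0,-1],[0,0,0.05,0,0,0,-1],[0,0,0,0,0,0,-1],[0,0,0,0,0,0,-1],[0,0,0,0,0,0,-1]]
  ]
}}

```text
time: 7.38
tool_pos: [0.4505, 0.1408, 0.1166]
tcp_rot: [3.077, 0.632, -0.001]
wrist_force: [-3.2, -1.7, 8.9]
width: 0.001
grip_force: 4.4
```

{"fn": "jog_arm", "kwargs": {
  "increments": [
    [[0,0,-0.1,0,0,0,-1],[0,0,-0.4,0,0,0,-1],[0,0,-0.6,0,0,0,-1],[0,0,-0.4,0,0,0,-1],[0,0,-0.2,0,0,0,-1]]
  ]
}}

```text
time: 7.8
tool_pos: [0.4511, 0.1409, 0.1681]
tcp_rot: [-3.077, -0.631, -0.003]
wrist_force: [-0.4, -0.9, -0.4]
width: 0.004
grip_force: 0.0
```

{"fn": "jog_arm", "kwargs": {
  "increments": [
    [[-0.25,0.72,0,0,0,0,-1],[-0.25,0.72,0,0,0,0,-1],[-0.25,0.72,0,0,0,0,-1],[-0.25,0.72,0,0,0,0,-1],[-0.25,0.72,0,0,0,0,-1]]
  ]
}}

```text
time: 8.22
tool_pos: [0.4579, 0.0258, 0.1662]
tcp_rot: [-3.077, -0.632, 0.002]
wrist_force: [-0.3, -0.5, -0.4]
width: -0.002
grip_force: 0.0
```

{"fn": "jog_arm", "kwargs": {
  "increments": [
    [[0,0,0.2,0,0,0,-1],[0,0,0.2,0,0,0,-1],[0,0,0,0,0,0,-1],[0,0,0,0,0,0,-1],[0,0,0,0,0,0,-1]]
  ]
}}

```text
time: 8.63
tool_pos: [0.4582, 0.0276, 0.1544]
tcp_rot: [-3.077, -0.633, 0.001]
wrist_force: [-0.1, 0.1, 0.2]
width: -0.001
grip_force: 0.0
```

```bash
python3 - <<'E'
from workcell import viewer, read_state
from h import *
import cv2,numpy as np
a,_=viewer.read_camera("side")
cv2.imwrite("pics/g1.png",cv2.resize(a[130:260,250:380],(600,600),interpolation=2))
s=read_state();print(s['tool_pos'],s['wrist_force'])
for k,(c,st) in blobs(a,dict(red=(296,288),yellow=(315,231),green=(319,203),blue=(323,165))).items():print(k,c,st)
E
```

```text
[0.45843162 0.02754112 0.15464895] [ 0.37315158 -0.32475343  0.49988694]
red [295.68902439 288.07317073] [288 282  16  14 164]
yellow [314.3968254 233.       ] [308 228  14  11 126]
green [318.59782609 202.89130435] [313 199  12   9  92]
blue [275.87878788 346.34848485] [273 339   6  15  66]
```

View pics/g1.png

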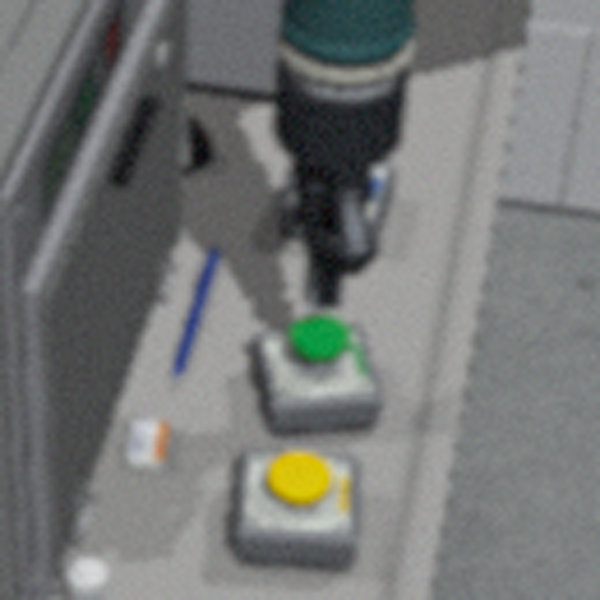

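The yellow cap (300,478) is visibly down, having dropped 2.4 px, and the tip (325,295) is above the green cap (318,340). Pressing green.

{"fn": "jog_arm", "kwargs": {
  "increments": [
    [[0,0,0.25,0,0,0,-1],[0,0,0.25,0,0,0,-1],[0,0,0.2,0,0,0,-1],[0,0,0,0,0,0,-1],[0,0,0,0,0,0,-1]]
  ]
}}

```text
time: 9.1
tool_pos: [0.4578, 0.0268, 0.1328]
tcp_rot: [-3.077, -0.632, 0.003]
wrist_force: [0.0, 0.2, 0.2]
width: -0.001
grip_force: 0.0
```

{"fn": "jog_arm", "kwargs": {
  "increments": [
    [[0,0,0.08,0,0,0,-1],[0,0,0.08,0,0,0,-1],[0,0,0.08,0,0,0,-1],[0,0,0.08,0,0,0,-1],[0,0,0.08,0,0,0,-1]]
  ]
}}

```text
time: 9.52
tool_pos: [0.4589, 0.0267, 0.122]
tcp_rot: [3.077, 0.631, 0.001]
wrist_force: [-0.2, -0.3, 3.7]
width: 0.0
grip_force: 1.6
```

{"fn": "jog_arm", "kwargs": {
  "increments": [
    [[0,0,0.05,0,0,0,-1],[0,0,0.05,0,0,0,-1],[0,0,0.05,0,0,0,-1],[0,0,0,0,0,0,-1],[0,0,0,0,0,0,-1]]
  ]
}}

```text
time: 9.93
tool_pos: [0.4589, 0.0267, 0.1178]
tcp_rot: [3.077, 0.632, 0.001]
wrist_force: [-1.2, -0.5, 6.9]
width: 0.001
grip_force: 3.2
```

{"fn": "jog_arm", "kwargs": {
  "increments": [
    [[0,0,0.05,0,0,0,-1],[0,0,0,0,0,0,-1],[0,0,0,0,0,0,-1],[0,0,0,0,0,0,-1],[0,0,0,0,0,0,-1]]
  ]
}}

```text
time: 10.35
tool_pos: [0.459, 0.0267, 0.1166]
tcp_rot: [3.077, 0.631, 0.001]
wrist_force: [-2.4, 0.1, 9.4]
width: -0.004
grip_force: 4.3
```

```bash
python3 - <<'E'
from workcell import viewer, read_state
from h import *
a,_=viewer.read_camera("side");b,_=viewer.read_camera("top")
f=lambda im,u,v:cv2.resize(im[v-65:v+65,u-65:u+65],(400,400),interpolation=2)
cv2.imwrite("pics/g2.png",np.hstack([f(a,315,195),f(b,350,226)]))
s=read_state();print(s['tool_pos'],s['wrist_force'])
E
```

```text
[0.45895601 0.02673455 0.11659689] [-1.17466794 -0.37112643  8.2737074 ]
```

View pics/g2.png

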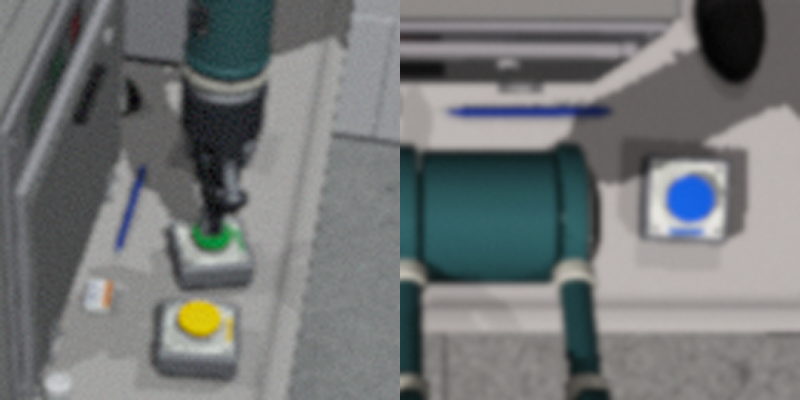

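Green (213,238) is held down by the tip with about 9 N, yellow (198,318) is down, and the blue box is unmoved (top crop 690,198). Handing in.

```bash
python3 -c "
from workcell import bot
print(bot.finish_job())"
```

```text
the job is handed in; nothing more can be done
None
```

I pressed blue, then yellow, to their stops and handed in at about 10 s with green held down at about 9 N; red was never approached. Blue rests on its 8 N end-stop force, as I couldn't see its height afterwards.

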